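Cork the tea jar and ease the press lever back up

TASK

One of the two lever presses on the potter's bench holds a tea jar whose wooden stopper still stands proud of its neck. Push that press's lever down until the stopper is fully home on the jar, then let the spring-loaded lever rise all the way back to its top slowly, staying with it so that it never snaps up, and step away with the jar still standing in its place. Leave the lever of the empty press alone.

Things in the scene. Friction and masses are not known exactly. Their poses are not given: they have to be found in the camera images.
- press: Grey lever press 220x150 mm holding the jar (a like one, empty, is at the other side). Origin on the bench under the jar; x from paddle to hinge, y along hinge pin, z up. Pin at x 110, z 152 mm. Dark wooden palm paddle at the lever's front end, 55 (x) by 90 (y) mm, pressed from above; its top centre at x -113, z 241 lever up; x -121, z 218 at 0.1 rad; x -126, z 195 at 0.2; x -130, z 164 at 0.33
- lever (a joint): Sprung lever of that press, rad: 0 at its top stop, grows as pushed down; about 0.33 with the stopper home, which blocks it. Paddle arc radius 240 mm about the pin. Its foot meets the stopper at 0.18 to 0.23. Spring lifts the paddle with 2 N at the top, 5 N at the bottom; pushing the stopper in takes 10 N there. Let go low, it snaps up; rising faster than 0.8 rad/s (0.19 m/s at paddle) is a snap
- stopper_top (a point): Middle of the top of the stopper: light wooden disc 52 mm wide, 12 mm thick, on a cork shank, in a terracotta jar 80 mm wide, 85 mm high, standing on the press base (20 mm high) among six 12 mm brass pins. z axis up. Height above the bench 128 to 133 mm at the start, 117 mm fully home (disc on the jar's rim); it stays where pushed, by friction
- spare_lever (a joint): Lever of the empty press, same make and joint values; leave it alone at 0
There are look-alikes about, which are no part of the job. Leave any blue, pink or white look-alike of the part that bears stopper_top alone.

How it is judged:
By the outcome, as a careful person would: the job done as asked, in the order asked, and still so for the second after the job is handed in, with the robot touching nothing.
It also fails if it takes over 35 s, if anything falls off the work surface, if the arm or the gripper's body presses on something with over 40 N, if the wrist force passes 120 N, or if a joint passes its speed limit or range.

ROBOT

A 7-joint arm with a two-finger parallel gripper is mounted at the origin on the work surface. World frame = base frame: x ahead of the robot, y to its left, z up, the work surface at z = 0. Lengths are in m, angles in rad, forces in N, time in s.
With the tool pointing down it reaches from about 0.4 to 0.925 m from the base axis. Payload 5.6 kg.
Tool frame: the origin (TCP) lies on the front face of the gripper's body, between the roots of the fingers; the fingertips stand 73 mm ahead of it and the grasp point (between the pads) lies 54 mm ahead of it (arm.hold_point_z is the distance from the TCP to the grasp point, in m); z points along the fingers, x is the direction in which the jaws open and shut, and the axes are right-handed (so a half turn about z gives the same grasp; the last joint's range is limited). The gripper opens to 85 mm and grips with 20 to 120 N. Pads are 22 mm wide; open, the fingers measure 114 mm over their backs; the gripper's body (76 mm by 85 mm) begins 54 mm behind the grasp point. The pads swing forward as they close: fully open they stand 13 mm farther back than shut.
Start: joints at [-1.298, 0.468, -0.012, 1.603, 0.006, 1.071, -0.056], TCP at [0.202, 0.618, 0.304] pointing down, gripper open.
Joint ranges: [-2.53, 2.53], [-0.31, 2.02], [-1.57, 1.55], [0.28, 2.44], [-1.29, 4.43], [0.15, 1.84], [-2.92, 2.92]. Speed limits (rad/s): [2.57, 2.57, 3.14, 3.14, 3.14, 3.14, 3.14].

INTERFACE

Orientations are given as a 3x3 rotation matrix whose columns are the frame's x, y, z axes.
In Python, from bench import arm, snapshot, get_calibration gives the robot as it stands.
- The arm moves only by the shell command python3 -m crank 'ROWS'. ROWS is JSON, a list that holds one entry, the list of rows, each a list of 7 numbers: the shift along the world's x, y, z in mm, then the turn, a rotation vector about the world's x, y, z in degrees, then the opening, from 0 (shut) to 1 (fully open). In form: [[[tx, ty, tz, ax, ay, az, grip], ...]]. A call has 1 to 10 rows; each row is the pose to reach, as a shift and turn from the pose measured when the call began; what a row does not reach only later rows make up. A row lasts 1/10 s, in which the tool goes at most 50 mm and 8.59 degrees, less where a joint would pass 70% of its speed; a pose out of reach is approached as far as the arm can. A call with a gripper value outside its range is refused whole. The fingers move at their own pace and stop on an object; the grip force is fixed at half the most. Time passes only in rows, so rows that repeat a pose let the fingers close. It gives the time, the measured TCP pose, the force and the opening at its end, in the units of the state.
- arm.observe(): the state, without advancing time (a new reading comes with each control period).
- snapshot(name): name is "side" or "top"; returns the picture (400x640x3 uint8, red, green, blue); there is no depth.
- get_calibration(name): a dict with "camera_matrix" (3x3 intrinsics, pixels), "extrinsics" (4x4, takes a point from camera to world coordinates). Camera axes: x right, y down, z forward; pixel columns grow to the right and rows downward; lengths in m; the calibration is good to about 2 mm. A picture is of the moment at which its call begins. get_calibration takes no time and is no camera call.
- arm.hand_in(): hands the job in, once; it reports no verdict.
The state is a dict: "time_s": time; "q": joint angles; "qd": joint speeds; "joint_torque": joint torques, N m; "ee_pos": TCP position; "ee_rot": TCP orientation; "ft_force": force on the tool from outside, world axes, zero at the start; "ft_torque": the same for the moment, N m; "finger_gap": finger opening in m.
Only numpy, scipy, OpenCV 4.12 (cv2) and the standard library are available. Lean on these libraries where they do the work, as an engineer would, in place of code of your own. Each camera call takes 0.05 s, during which the arm holds its last target. There are 200 camera calls.

## Working session

There is one attempt and no reset: what is moved stays moved. The work goes in short steps, Python scripts to look and compute and a shell command to move; the robot and the scene stay as the last step left them, time stands still between calls to the robot, and variables do not carry over. Pictures are saved under pics/ and viewed, about 8 in all and at most 12, crops included, and the job is handed in when it is done.

```bash
mkdir -p pics && python3 - <<'E'
from bench import arm, snapshot, get_calibration
import cv2
for n in ("side","top"):
    cv2.imwrite(f"pics/{n}0.png", snapshot(n)[:,:,::-1])
    c=get_calibration(n); print(n,c["camera_matrix"],c["extrinsics"])
s=arm.observe(); print(s["time_s"],s["ee_pos"],s["ee_rot"],s["ft_force"])
E
```

```text
side [[413.55871928   0.         315.58234976]
 [  0.         413.55871928 200.8254751 ]
 [  0.           0.           1.        ]] [[ 0.92813322 -0.28062495  0.24457792  0.33737939]
 [-0.37207001 -0.71967936  0.58619581 -0.55691354]
 [ 0.01151651 -0.63506791 -0.77237045  0.97491757]
 [ 0.          0.          0.          1.        ]]
top [[497.95935854   0.         318.25739549]
 [  0.         497.95935854 202.92260881]
 [  0.           0.           1.        ]] [[ 0.00798491 -0.98991578  0.14143194  0.42432787]
 [-0.99978257 -0.0106277  -0.01794052  0.10216619]
 [ 0.0192627  -0.14125794 -0.9897854   1.23893118]
 [ 0.          0.          0.          1.        ]]
0.1 [0.2018055  0.6174362  0.30301705] [[ 3.10634094e-01  9.50529483e-01 -4.01717933e-04]
 [ 9.50528079e-01 -3.10634328e-01 -1.63881274e-03]
 [-1.68252720e-03  1.27226934e-04 -9.99998576e-01]] [-0.34980336  0.05190568  0.28619307]
```

View pics/side0.png

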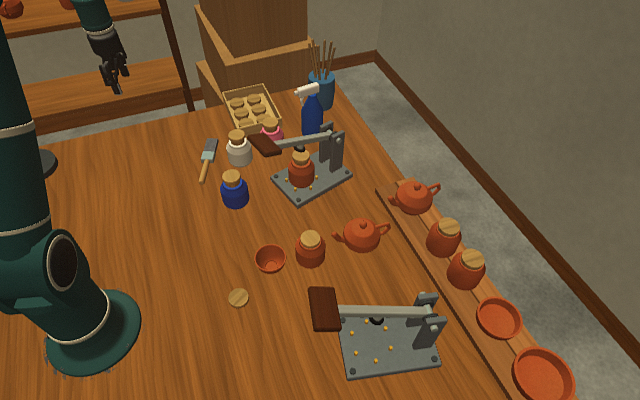

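View pics/top0.png

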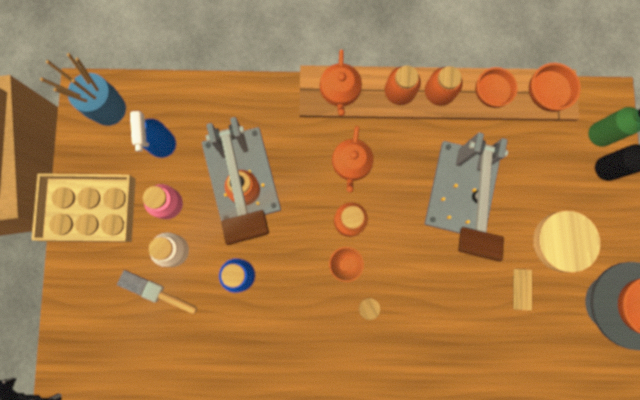

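The top view shows two presses. The left one, with its plate at about (242,175) and paddle at (245,227), holds a terracotta jar with a stopper, also seen in the side view at (301,170). The right one, with its paddle at (482,244), is empty. The blue, pink and white jars and the loose terracotta jar at (350,219) are not in a press. I'll measure the left press and enlarge it to confirm.

```bash
cat > h.py <<'E'
import numpy as np, cv2
from bench import arm, snapshot, get_calibration
def ray(n,p):
    c=get_calibration(n);K=np.array(c["camera_matrix"]);T=np.array(c["extrinsics"])
    d=T[:3,:3]@np.linalg.inv(K)@[p[0],p[1],1.];return T[:3,3],d/np.linalg.norm(d)
def plane(n,p,z):
    o,d=ray(n,p);return o+d*(z-o[2])/d[2]
def tri(p,q):
    a,u=ray("top",p);b,v=ray("side",q)
    s,t=np.linalg.lstsq(np.c_[u,-v],b-a,rcond=None)[0]
    return (a+s*u+b+t*v)/2,np.linalg.norm(a+s*u-b-t*v)
def paddle(img,box):
    x0,y0,x1,y1=box;h=cv2.cvtColor(img[y0:y1,x0:x1],cv2.COLOR_RGB2HSV)
    m=((h[...,2]<115)&(h[...,1]>110)&((h[...,0]<15)|(h[...,0]>170))).astype(np.uint8)
    m=cv2.morphologyEx(m,cv2.MORPH_OPEN,np.ones((3,3)))
    c=max(cv2.findContours(m,0,2)[0],key=cv2.contourArea)
    r=cv2.minAreaRect(c);return (np.array(r[0])+[x0,y0]),cv2.boxPoints(r)+[x0,y0],cv2.contourArea(c)
E
python3 - <<'E'
from h import *
np.set_printoptions(precision=4,suppress=True)
t=snapshot("top");s=snapshot("side")
bt=(210,200,280,255);bs=(240,125,290,165)
pt,ct,at=paddle(t,bt);ps,cs,as_=paddle(s,bs)
print("top",pt,at,ct.tolist());print("side",ps,as_,cs.tolist())
print("tri",tri(pt,ps));print("plane",plane("top",pt,.241),plane("side",ps,.241))
W=np.array([plane("top",c,.241) for c in ct]);print(W);print(np.linalg.norm(W-np.roll(W,-1,0),axis=1))
# base plate
h=cv2.cvtColor(t,cv2.COLOR_RGB2HSV)[110:235,195:290];m=((h[...,1]<70)&(h[...,2]>60)&(h[...,2]<190)).astype(np.uint8)
c=max(cv2.findContours(m,0,2)[0],key=cv2.contourArea);r=cv2.minAreaRect(c);print("plate",r)
P=np.array([plane("top",q+[195,110],.02) for q in cv2.boxPoints(r)]);print(P,np.linalg.norm(P-np.roll(P,-1,0),axis=1),P.mean(0))
a=cv2.resize(t[110:260,190:290],None,fx=4,fy=4,interpolation=cv2.INTER_CUBIC)
b=cv2.resize(s[115:215,235:365],None,fx=3,fy=3,interpolation=cv2.INTER_CUBIC)
for q in ct: cv2.circle(a,tuple(int(v) for v in (q-[190,110])*4),3,(0,255,0),-1)
for q in cv2.boxPoints(r)+[5,0]: cv2.circle(a,tuple(int(v) for v in q*4),4,(255,255,0),-1)
for q in cs: cv2.circle(b,tuple(int(v) for v in (q-[235,115])*3),3,(0,255,0),-1)
o=np.zeros((600,800,3),np.uint8);o[:,:400]=a;o[:300,405:795]=b
cv2.imwrite("pics/crop1.png",o[:,:,::-1])
E
```

```text
top [245.1 228.7] 252.5 [[221.17692852020264, 224.31538009643555], [263.48461532592773, 212.77692127227783], [269.02307510375977, 233.08461380004883], [226.71538925170898, 244.62307357788086]]
side [264.  144.5] 467.0 [[245.00000190734863, 138.0], [257.50000190734863, 125.5], [283.0, 151.0], [270.50000190734863, 163.5]]
tri (array([0.5156, 0.2309, 0.2339]), np.float64(0.0036786846644060044))
plane [0.5132 0.2303 0.241 ] [0.5157 0.2232 0.241 ]
[[0.5215 0.2784 0.241 ]
 [0.5457 0.1943 0.241 ]
 [0.5048 0.1822 0.241 ]
 [0.481  0.2659 0.241 ]]
[0.0875 0.0426 0.087  0.0424]
plate ((43.882354736328125, 58.02941131591797), (100.40974426269531, 59.90629196166992), 75.96376037597656)
[[0.7893 0.3852 0.02  ]
 [0.8293 0.2402 0.02  ]
 [0.5812 0.174  0.02  ]
 [0.5438 0.3154 0.02  ]] [0.1503 0.2568 0.1463 0.2551] [0.6859 0.2787 0.02  ]
```

View pics/crop1.png

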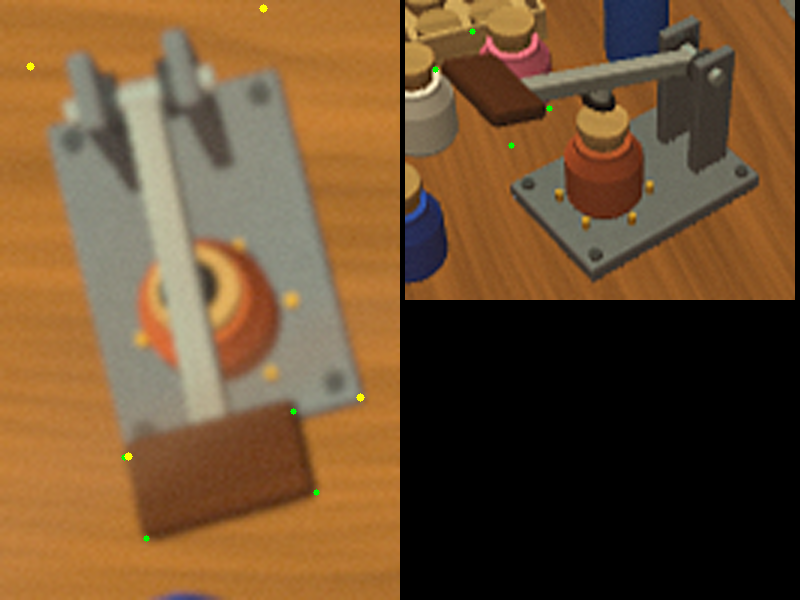

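The crop confirms it. The left press holds a terracotta jar with a light wooden stopper standing proud, and the other press's plate is bare. Paddle corners in the top view, read from the crop, are (222.5,220), (263.3,211.3), (269,233) and (226.5,244.5).

```bash
python3 - <<'E'
from h import *
np.set_printoptions(precision=4,suppress=True)
f=lambda x,y,z:plane("top",(x/4+190,y/4+110),z)
for a,b in [((130,440),(50,130)),((360,398),(274,70))]:
    d=f(*b,.02)-f(*a,.02);print("edge",np.degrees(np.arctan2(d[1],d[0])),np.linalg.norm(d))
C=np.array([f(*p,.241) for p in [(130,440),(293,405),(316,490),(146,538)]])
c=C.mean(0);print(C,c,np.linalg.norm(C-np.roll(C,-1,0),axis=1))
d=C[0]-C[1];print("y axis",np.degrees(np.arctan2(d[1],d[0])))
# side view paddle corners from crop (x-405)/3+235, y/3+115
S=np.array([plane("side",((x-405)/3+235,y/3+115),.241) for x,y in [(443,60),(500,53),(550,103),(497,122)]]);print(S,S.mean(0))
# jar axis: stopper in top at z .13
print("stopper",f(200,290,.13))
s=arm.observe();print(np.array(c)-s["ee_pos"]+[0,0,.073],s["finger_gap"])
E
```

```text
edge 16.2623258469915 0.2027108394100861
edge 15.606564132061154 0.215844772841377
[[0.5302 0.276  0.241 ]
 [0.5488 0.1948 0.241 ]
 [0.506  0.1823 0.241 ]
 [0.4812 0.2664 0.241 ]] [0.5166 0.2299 0.241 ] [0.0833 0.0446 0.0876 0.05  ]
y axis 102.86298130262452
[[0.4865 0.2737 0.241 ]
 [0.536  0.2645 0.241 ]
 [0.5564 0.1882 0.241 ]
 [0.5074 0.1825 0.241 ]] [0.5216 0.2272 0.241 ]
stopper [0.6274 0.259  0.13  ]
[ 0.3147 -0.3877  0.0107] 0.08506431248592489
```

```bash
python3 -m crank '[[[0,0,40,0,0,8,0],[30,-40,60,0,0,16,0],[60,-75,60,0,0,24,0],[90,-110,60,0,0,33,0],[120,-150,60,0,0,33,0],[150,-185,60,0,0,33,0],[180,-220,60,0,0,33,0],[210,-260,60,0,0,33,0],[240,-300,60,0,0,33,0],[270,-335,60,0,0,33,0]]]'
```

```text
time_s: 1.2
ee_pos: [0.4728, 0.2802, 0.3634]
ee_rot: [[-0.256, 0.967, 0.001], [0.967, 0.256, -0.001], [-0.001, 0.0, -1.0]]
ft_force: [0.2, 0.6, 0.5]
finger_gap: 0.0001
```

The plate edges, paddle and stopper agree: press x axis at about 15.7°, paddle centre about (0.518, 0.229). I'll move to just above it and check.

```bash
python3 -m crank '[[[25,-28,0,0,0,0,0],[45,-51,-10,0,0,0,0],[45,-51,-25,0,0,0,0],[45,-51,-35,0,0,0,0],[45,-51,-35,0,0,0,0]]]' && python3 - <<'E'
from h import *
t=snapshot("top");s=snapshot("side")
a=cv2.resize(t[110:260,190:290],None,fx=4,fy=4,interpolation=cv2.INTER_CUBIC)
b=cv2.resize(s[85:215,235:365],None,fx=3,fy=3,interpolation=cv2.INTER_CUBIC)
o=np.zeros((600,800,3),np.uint8);o[:,:400]=a;o[:390,405:795]=b
cv2.imwrite("pics/crop2.png",o[:,:,::-1])
E
```

```text
time_s: 1.7
ee_pos: [0.5167, 0.2295, 0.3267]
ee_rot: [[-0.257, 0.966, -0.003], [0.966, 0.257, -0.002], [-0.002, -0.003, -1.0]]
ft_force: [1.0, 0.4, 0.0]
finger_gap: 0.0001
```

View pics/crop2.png

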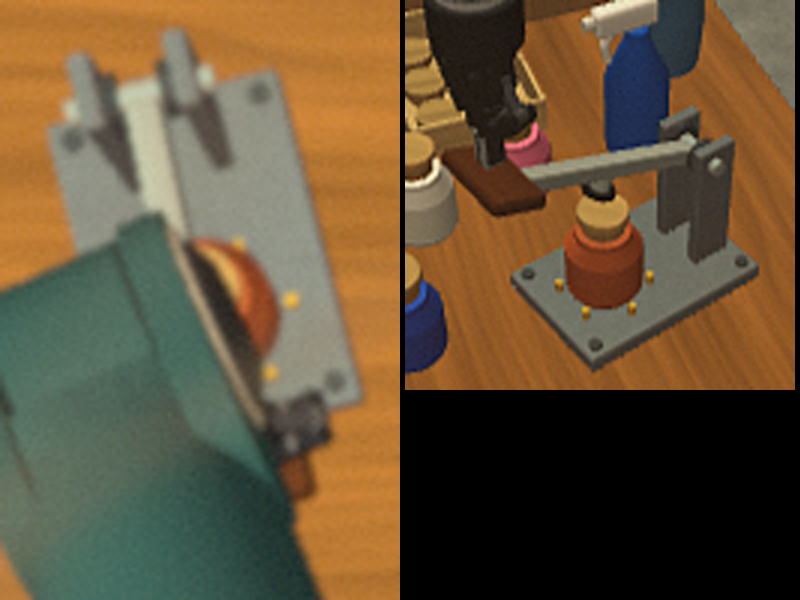

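The side view shows the shut fingertips, at about (262,140) in the full image, just over the middle of the paddle. The jar and lever are undisturbed. I'll make contact and follow the arc down.

```bash
python3 -m crank '[[[1,0,-5,0,0,0,0],[1,0,-9,0,0,0,0],[1,0,-13,0,0,0,0],[0,0,-17,0,0,0,0],[-1,0,-21,0,0,0,0],[-3,-1,-25,0,0,0,0],[-4,-1,-29,0,0,0,0],[-6,-2,-33,0,0,0,0],[-7,-2,-36,0,0,0,0],[-7,-2,-36,0,0,0,0]]]'
```

```text
time_s: 2.8
ee_pos: [0.5104, 0.2281, 0.2922]
ee_rot: [[-0.258, 0.966, 0.0], [0.966, 0.258, -0.001], [-0.001, 0.0, -1.0]]
ft_force: [2.1, 1.1, 2.6]
finger_gap: -0.0002
```

```bash
python3 -m crank '[[[-1,0,-5,0,0,0,0],[-2,-1,-10,0,0,0,0],[-3,-1,-15,0,0,0,0],[-4,-1,-20,0,0,0,0],[-5,-1,-24,0,0,0,0],[-6,-2,-28,0,0,0,0],[-6,-2,-32,0,0,0,0],[-7,-2,-36,0,0,0,0],[-7,-2,-40,0,0,0,0],[-8,-2,-44,0,0,0,0]]]'
```

```text
time_s: 3.8
ee_pos: [0.5027, 0.226, 0.2487]
ee_rot: [[-0.258, 0.966, 0.001], [0.966, 0.258, -0.001], [-0.001, 0.001, -1.0]]
ft_force: [0.3, -1.2, 7.7]
finger_gap: 0.0
```

```bash
python3 -m crank '[[[-1,0,-3,0,0,0,0],[-1,0,-6,0,0,0,0],[-2,0,-9,0,0,0,0],[-2,0,-11,0,0,0,0],[-2,0,-12,0,0,0,0],[-2,0,-12,0,0,0,0]]]'
```

```text
time_s: 4.4
ee_pos: [0.5017, 0.2257, 0.2389]
ee_rot: [[-0.257, 0.966, 0.004], [0.966, 0.257, -0.0], [-0.001, 0.004, -1.0]]
ft_force: [-2.5, -3.2, 17.4]
finger_gap: -0.0006
```

```bash
python3 -m crank '[[[-1,0,-2,0,0,0,0],[-1,0,-4,0,0,0,0],[-1,0,-4,0,0,0,0]]]'; python3 - <<'E'
from h import *
s=snapshot("side");t=snapshot("top")
cv2.imwrite("pics/crop3.png",np.hstack([cv2.resize(i,None,fx=5,fy=5,interpolation=cv2.INTER_CUBIC) for i in (s[130:210,260:340],t[140:220,200:280])])[:,:,::-1])
E
```

```text
time_s: 4.7
ee_pos: [0.5016, 0.2256, 0.2383]
ee_rot: [[-0.257, 0.966, 0.006], [0.966, 0.257, 0.001], [-0.001, 0.006, -1.0]]
ft_force: [-6.8, -3.2, 27.1]
finger_gap: 0.0002
```

View pics/crop3.png

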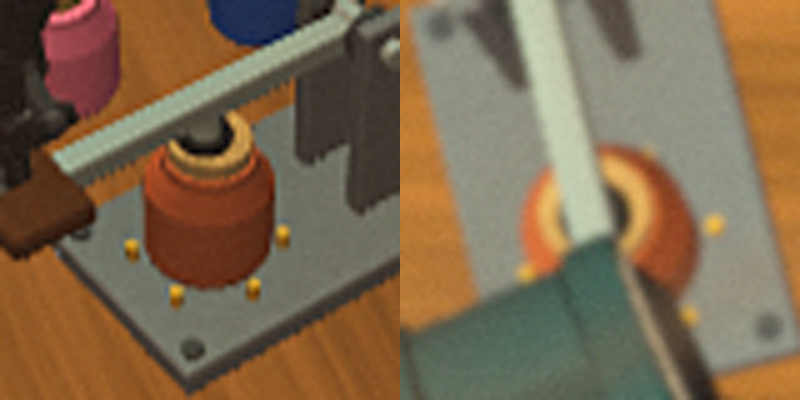

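The stopper disc sits on the jar's rim, at crop (208,155), and the lever is blocked: force went from 17 to 27 N for 0.6 mm of travel. Now I'll rise slowly along the arc.

```bash
python3 -m crank '[[[0,0,1,0,0,0,0],[0,0,4,0,0,0,0],[1,0,7,0,0,0,0],[1,0,10,0,0,0,0],[2,0,14,0,0,0,0],[2,1,18,0,0,0,0],[3,1,22,0,0,0,0],[3,1,26,0,0,0,0],[4,1,30,0,0,0,0],[4,1,34,0,0,0,0]]]'
python3 -m crank '[[[1,0,3,0,0,0,0],[2,0,6,0,0,0,0],[3,1,10,0,0,0,0],[4,1,14,0,0,0,0],[5,1,18,0,0,0,0],[6,2,22,0,0,0,0],[7,2,25,0,0,0,0],[8,2,28,0,0,0,0],[9,2,31,0,0,0,0],[9,2,31,0,0,0,0]]]'
```

```text
time_s: 5.8
ee_pos: [0.5061, 0.2268, 0.2728]
ee_rot: [[-0.257, 0.966, 0.007], [0.966, 0.257, 0.001], [-0.001, 0.008, -1.0]]
ft_force: [0.9, -0.3, 2.2]
finger_gap: 0.0001
time_s: 6.8
ee_pos: [0.5154, 0.2291, 0.3043]
ee_rot: [[-0.257, 0.966, 0.008], [0.966, 0.257, 0.002], [-0.0, 0.009, -1.0]]
ft_force: [-0.5, 1.5, 1.5]
finger_gap: 0.0002
```

Tip z is now about 0.231, with 10 mm left to the top stop. I'll continue slowly past the stop until clear.

```bash
python3 -m crank '[[[1,0,2,0,0,0,0],[1,0,4,0,0,0,0],[2,0,6,0,0,0,0],[3,1,8,0,0,0,0],[3,1,10,0,0,0,0],[3,1,12,0,0,0,0],[3,1,14,0,0,0,0],[3,1,16,0,0,0,0],[3,1,18,0,0,0,0],[3,1,21,0,0,0,0]]]'
python3 -m crank '[[[0,0,20,0,0,0,0],[0,0,50,0,0,0,0],[-20,20,70,0,0,0,0],[-40,50,80,0,0,0,0],[-65,80,80,0,0,0,0],[-90,115,80,0,0,0,0],[-120,150,80,0,0,0,0],[-150,185,80,0,0,0,0],[-180,220,80,0,0,0,0],[-180,220,80,0,0,0,0]]]'
python3 - <<'E'
from h import *
np.set_printoptions(precision=4,suppress=True)
t=snapshot("top");s=snapshot("side")
for n,i,b in (("top",t,(210,200,280,255)),("side",s,(240,125,290,165))): print(n,paddle(i,b)[0])
print("spare",paddle(t,(450,220,515,270))[0])
a=cv2.resize(t[110:260,190:290],None,fx=4,fy=4,interpolation=cv2.INTER_CUBIC)
b=cv2.resize(s[115:215,235:365],None,fx=3,fy=3,interpolation=cv2.INTER_CUBIC)
o=np.zeros((600,800,3),np.uint8);o[:,:400]=a;o[:300,405:795]=b;o[302:600,405:795]=cv2.resize(s[280:380,300:450],(390,298))
cv2.imwrite("pics/crop4.png",o[:,:,::-1])
E
```

```text
time_s: 7.8
ee_pos: [0.5182, 0.23, 0.3252]
ee_rot: [[-0.257, 0.966, 0.008], [0.966, 0.257, 0.002], [-0.0, 0.008, -1.0]]
ft_force: [0.9, 0.9, -1.1]
finger_gap: 0.0003
time_s: 8.8
ee_pos: [0.3319, 0.4552, 0.4051]
ee_rot: [[-0.268, 0.963, 0.004], [0.963, 0.268, 0.004], [0.003, 0.005, -1.0]]
ft_force: [-0.2, -0.6, -0.6]
finger_gap: -0.0001
top [246.9118 236.6471]
side [263.75 144.25]
spare [480.6679 243.8003]
```

View pics/crop4.png

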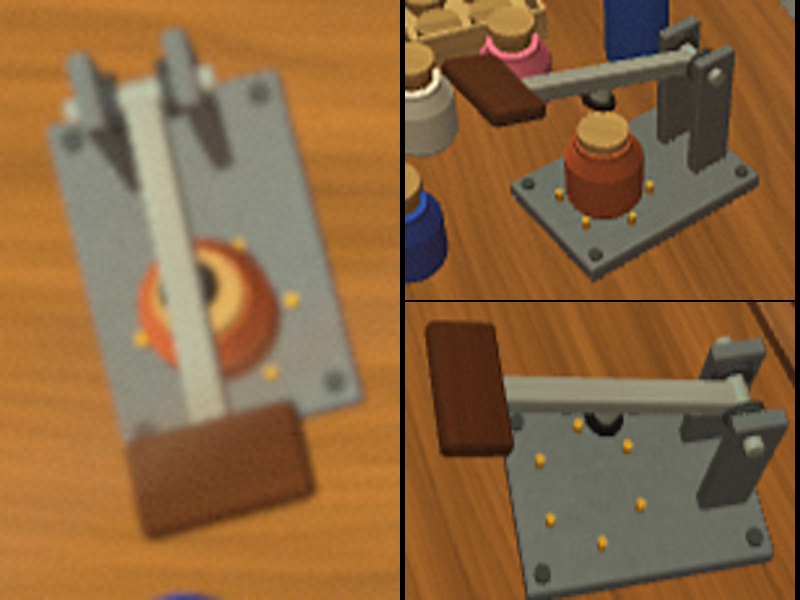

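The lever is back at its top, with its paddle at the same pixels as before (crop corners (443,60) and (545,103)). The disc lies flat on the jar's rim, the jar stands among its pins, and the spare lever is untouched. The arm is clear, so I'm handing in.

```bash
python3 -c "
from bench import arm
print(arm.hand_in())"
```

```text
the job is handed in; nothing more can be done
None
```

The stopper is fully home, the lever is back at its top, and the job was handed in at about 9 s with the arm clear of everything.

- **Pressing:** I pushed the left press's paddle down along its arc with shut fingertips until the lever was blocked. At that point the fingertips were at about 165 mm, and force went from 17 to 27 N for only 0.6 mm of travel.
- **Return:** I stayed with the lever on the way up at about 0.04 m/s (the snap limit is 0.19 m/s). Contact force read about 2 N at the two checks during the rise.
- **Last checks:** The final pictures show the disc flat on the jar's rim and the jar standing among its pins. The side-view paddle position matches the start to within 0.3 px, so the lever is at its top stop. The spare lever showed no visible change.
- **Disagreement:** The colour mask put the top-view paddle centre 8 px lower than at the start. The mask catches only part of the paddle in that view. By eye, the paddle's corners in the enlarged crop are where they were, so I disregarded it.
- **Not measured:** I judged the stopper's height from the picture and the lever being blocked. I did not measure it separately.

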